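Re-aim the swivelling probe arm and clamp it

ROBOT

A 6-joint arm with a two-finger parallel gripper is mounted at the origin on the work surface. World frame = base frame: x ahead of the robot, y to its left, z up, the work surface at z = 0. Lengths are in m, angles in rad, forces in N, time in s.
With the tool pointing down it reaches from about 0.375 to 0.975 m from the base axis. Payload 3.8 kg.
Tool frame: the origin (TCP) lies midway between the tips of the shut fingers; the grasp point (between the pads) lies 19 mm behind it; z points along the fingers, y is the line along which they close (so a half turn about z gives the same grasp; the last joint's range is limited). The gripper opens to 85 mm and grips with 20 to 120 N. Pads are 22 mm wide; open, the fingers measure 114 mm over their backs; the gripper's body (76 mm by 85 mm) begins 54 mm behind the grasp point. The pads swing forward as they close: fully open they stand 13 mm farther back than shut.
Start: joints at [1.242, 0.264, 1.604, -0, 1.274, -0.037], TCP at [0.194, 0.646, 0.231] pointing down, gripper open.
Joint ranges: [-2.63, 2.63], [-0.94, 2.18], [0.31, 2.57], [-1.31, 4.45], [0, 2.66], [-2.55, 2.55]. Speed limits (rad/s): [2.57, 2.57, 3.14, 3.14, 3.14, 3.14].

INTERFACE

Orientations are given as a rotation vector (axis times angle).
In Python, from workcell import sensors, viewer, job gives the robot as it stands.
- The arm moves only by the shell command python3 -m inch 'ROWS' [FORCE]. ROWS is JSON, one flat list of numbers, 7 for each row, row after row: the shift along the tool's x, y, z in mm, then the turn, a rotation vector about the tool's x, y, z in degrees, then the finger opening in mm, from 0 to 85.4. A call has exactly 8 rows; each row shifts and turns the commanded pose from where the row before left it, along the tool's axes as they then stand; what a row does not reach is not made up. A row lasts 1/10 s, in which the tool goes at most 50 mm and 8.59 degrees, less where a joint would pass 70% of its speed; a pose out of reach is approached as far as the arm can. A call is refused whole if a number of a shift passes 50 or a number of a turn 8.59, either way. A call with a gripper value outside its range is refused whole. The fingers move at their own pace and stop on an object; FORCE is the grip in N (left out, the last holds). Time passes only in rows, so rows that do not move let the fingers close, or fill a call up. It gives the time, the measured TCP pose, the force, the opening and the grip force at its end, in the units of the state.
- sensors.read_state(): the state, without advancing time (a new reading comes with each control period).
- viewer.read_camera(name): name is "scene" or "side" or "wrist"; returns the picture (420x560x3 uint8, red, green, blue); there is no depth.
- viewer.camera_params(name): a dict with "K" (3x3 intrinsics, pixels), "world_to_cam" (4x4, takes a point from world to camera coordinates). Camera axes: x right, y down, z forward; pixel columns grow to the right and rows downward; lengths in m; the calibration is good to about 2 mm. A picture is of the moment at which its call begins: read the wrist's pose just before it. camera_params takes no time and is no camera call; for the wrist camera it gives the pose at the moment of the call.
- job.finish_job(): hands the job in; it is judged then, once.
The state is a dict: "time": time; "q": joint angles; "joint_vel": joint speeds; "joint_torque": joint torques, N m; "tool_pos": TCP position; "tcp_rot": TCP orientation; "wrist_force": force on the tool from outside, world axes, zero at the start; "torque": the same for the moment, N m; "width": opening from 0.0 (shut) to 1.0 (fully open); "grip_force": force on a finger pad.
Only numpy, scipy, OpenCV 4.12 (cv2) and the standard library are available. Lean on these libraries where they do the work, as an engineer would, in place of code of your own. Each camera call takes 0.05 s, during which the arm holds its last target. There are 200 camera calls.

TASK

On the swivel stand, push the black clamp handle most of a quarter turn anticlockwise (seen from above) to free the probe arm, then swing the arm until it points straight at the square post, not the round pin. Then push the handle back clockwise until it is firmly tight, as far as it will go, with the arm still pointing at the square post. Leave the glassware and other things around it where they stand.

Things in the scene. Friction and masses are not known exactly. Their poses are not given: they have to be found in the camera images.
- stand: Swivel stand, fixed. Origin on the bench under the arm's vertical pivot; z up, -x is the arm's middle direction, +y leads to the clamp. Base plate x -195 to 105, y +-145, 12 mm thick. A disc (radius 85 mm, z 45-57 mm) turns on the pivot with the arm; hub to z 75. Grey clamp column and jaw: x +-25, y 55 to 130, to z 97 mm
- pointer (a point): Tip of the aluminium probe arm, on its centre line, 144 mm from the pivot, 55 mm above the bench. The arm (34 mm wide, z 45-65 mm) points along its -x axis, z up. Once the clamp is loose it turns 57 degrees either side of the stand's -x direction, against a drag of 1.6 N at the probe, and stays where left; when clamped, even 15 N does not move it
- probe (a point): Point on the axis of the upright black probe on the arm, 112 mm from the pivot, 105 mm above the bench. The probe is a cylinder 28 mm in diameter, 25 to 158 mm above the bench, rigid with the arm: push it sideways (or grasp it) to swing the arm. Nothing else in its way is higher than 80 mm
- grip (a point): Centre of the upright black knob at the end of the clamp handle: a cylinder 22 mm in diameter, 107 to 152 mm above the bench (point at 132 mm), 82 mm from the screw's axis, to which a flat bar (107 to 118 mm above the bench) joins it. 3.5 N pushed sideways at the knob turns the screw; 5 to 6 N when nearly tight, then a hard stop. It stays where it is left
- screw_axis (a point): Clamp screw's vertical axis, 107 mm above the bench (stand x 0, y 68). Anticlockwise from above loosens. From its hard stop it turns 92 degrees; it grips over the last 37 and the arm is wholly free from 49. At the start it is only nipped, 10 to 16 degrees short of the stop. The handle can sit on the screw at various angles, so the direction of the stop varies and must be felt
- thread (a point): Point at the lower end of the clamp screw, inside the clamp jaw (not visible). It sinks 4 mm per radian of clockwise turn: 55.0 mm above the bench at the stop, 57.6 mm where the clamp begins to bite
- square_top (a point): Centre of the top of the square post, the mark to aim at: aluminium, 20 x 20 mm, 45 mm tall, fixed upright on the base plate just beyond the arm's reach, top 57 mm above the bench. It stands on one side of the arm's fan, the round pin on the other; which is which varies
- round_pin: The other mark, not to be aimed at: a round aluminium pin, 20 mm in diameter, 45 mm tall; origin at its foot on the base plate
- tube_rack: Loose clear tube rack with capped tubes, 75 x 150 x 107 mm; origin centre of its underside. Leave alone
- reagent: Loose amber bottle, 68 mm in diameter, 140 mm tall; origin centre of its underside. Leave alone
- beaker: Loose glass beaker, 72 mm in diameter, 85 mm tall; origin centre of its underside. Leave alone
- jar: Loose white jar, 60 mm in diameter, 65 mm tall; origin centre of its underside. Leave alone
- kit_box: Loose carton, 100 x 130 mm, 100 mm tall with open flaps to 155 mm; origin centre of its underside. Leave alone

How it is judged:
By the outcome, as a careful person would: the job done as asked, in the order asked, and still so for the second after the job is handed in, with the robot touching nothing.
It also fails if it takes over 67 s, if anything falls off the work surface, if the arm or the gripper's body presses on something with over 40 N, if the wrist force passes 120 N, or if a joint passes its speed limit or range.

## Working session

There is one attempt and no reset: what is moved stays moved. The work goes in short steps, Python scripts to look and compute and a shell command to move; the robot and the scene stay as the last step left them, time stands still between calls to the robot, and variables do not carry over. Pictures are saved under pics/ and viewed, at most 10 in all, crops included, and the job is handed in when it is done.

```bash
mkdir -p pics; ls; python3 - <<'E'
from workcell import sensors, viewer
import cv2,numpy as np,json
s=sensors.read_state();print(s)
for n in("scene","side"):
    im=viewer.read_camera(n);cv2.imwrite(f"pics/{n}0.png",im[:,:,::-1])
    p=viewer.camera_params(n);print(n,np.array(p["K"]).round(1).tolist(),np.array(p["world_to_cam"]).round(3).tolist())
E
```

```text
pics
{'time': 0.0, 'q': array([ 1.24208557e+00,  2.64732538e-01,  1.60536709e+00,  2.46998840e-05,
        1.27370733e+00, -3.69003188e-02]), 'joint_vel': array([ 0.00034058,  0.0002482 , -0.00184382,  0.00040129, -0.00077058,
       -0.00025532]), 'joint_torque': array([-5.69441290e-04, -5.15115094e+01, -3.67311251e+01,  2.23704797e-04,
        1.32822039e-02,  4.81743541e-05]), 'tool_pos': array([0.19394701, 0.6457753 , 0.22997965]), 'tcp_rot': array([-0.45669926, -3.10778758,  0.00341307]), 'wrist_force': array([0.28621694, 0.43417856, 0.4895351 ]), 'torque': array([-0.02629628,  0.0673712 , -0.03218289]), 'grip_force': 0.0, 'width': 0.9971282568717263}
scene [[390.1, 0.0, 284.6], [0.0, 390.1, 206.7], [0.0, 0.0, 1.0]] [[-0.718, 0.696, 0.021, 0.418], [0.409, 0.445, -0.797, -0.124], [-0.564, -0.563, -0.604, 1.485], [0.0, 0.0, 0.0, 1.0]]
side [[385.3, 0.0, 285.5], [0.0, 385.3, 207.9], [0.0, 0.0, 1.0]] [[-0.725, -0.689, 0.005, 0.39], [-0.361, 0.373, -0.855, 0.314], [0.587, -0.621, -0.519, 0.571], [0.0, 0.0, 0.0, 1.0]]
```

View pics/scene0.png

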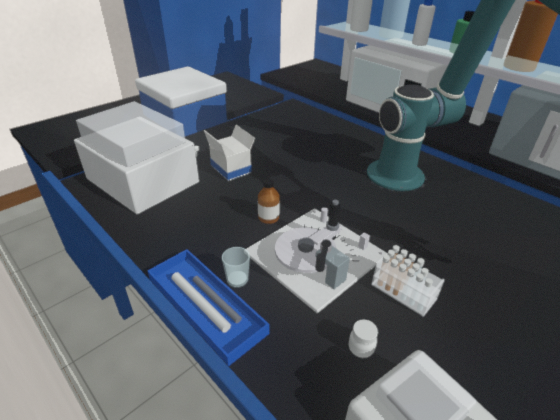

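View pics/side0.png

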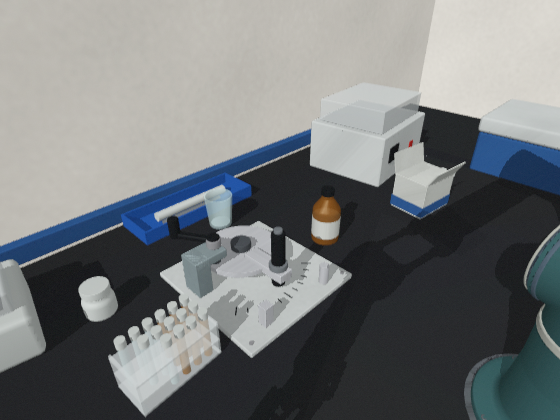

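The stand is around (315,255) in scene and (255,285) in side. The probe is near (334,215) in scene and (278,250) in side. I'll crop both for detail.

```bash
python3 - <<'E'
import cv2,numpy as np
a=cv2.imread("pics/scene0.png")[190:310,235:395]; b=cv2.imread("pics/side0.png")[200:360,150:360]
a=cv2.resize(a,(800,600),interpolation=cv2.INTER_CUBIC)
b=cv2.resize(b,(787,600),interpolation=cv2.INTER_CUBIC)
cv2.imwrite("pics/ca.png",a);cv2.imwrite("pics/cb.png",b)
E
```

```text
(no output)
```

View pics/ca.png

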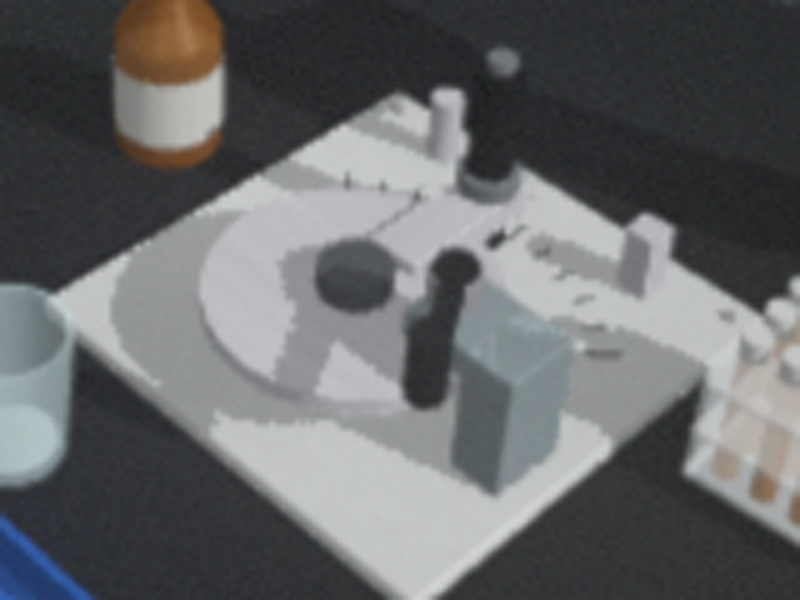

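View pics/cb.png

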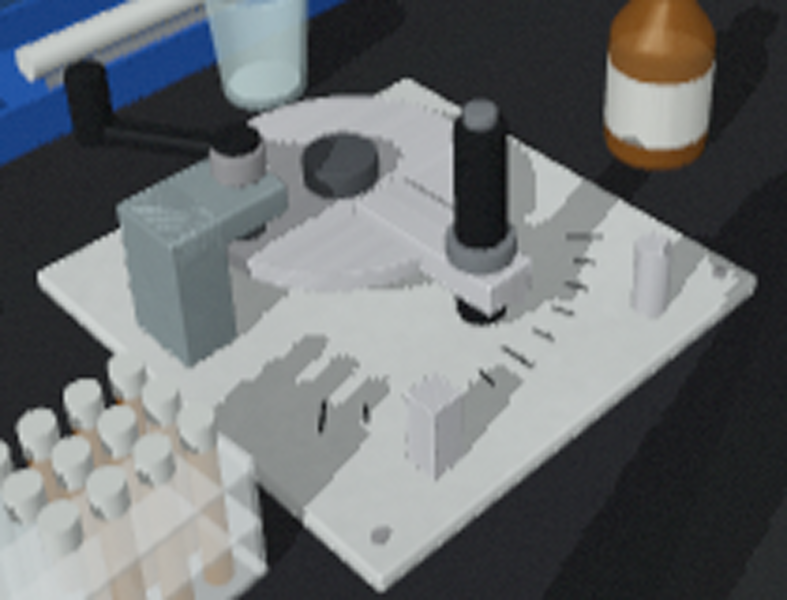

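Square post top: scene crop (650,228), side crop (434,390). Round pin top: (447,95) and (652,245). Probe top: (503,60) and (481,115). Hub top: (357,262) and (342,155). Knob top in side crop: (87,72); in scene the knob is the black shape at (455,265). Next I'll triangulate.

```bash
cat > h.py <<'E'
import numpy as np,cv2
from scipy.spatial.transform import Rotation as R
from workcell import sensors,viewer
def P(n):
    p=viewer.camera_params(n);return np.array(p["K"]),np.array(p["world_to_cam"])
def plane(n,uv,z,kw=None):
    K,T=kw or P(n);d=T[:3,:3].T@np.linalg.inv(K)@[*uv,1];c=-T[:3,:3].T@T[:3,3];return c+d*(z-c[2])/d[2]
def tri(a,b):
    Ms=[];
    for n in("scene","side"):
        K,T=P(n);Ms.append(K@T[:3])
    X=cv2.triangulatePoints(Ms[0],Ms[1],np.float64(a).reshape(2,1),np.float64(b).reshape(2,1));return (X[:3]/X[3]).ravel()
def proj(n,X):
    K,T=P(n);v=K@(T[:3,:3]@X+T[:3,3]);return v[:2]/v[2]
E
python3 - <<'E'
from h import *
A=lambda u,v:(235+u/5-.4,190+v/5-.4); B=lambda u,v:(150+u/3.748-.37,200+v/3.75-.37)
for n,a,b,z in[("probe",(503,58),(481,113),.158),("hub",(357,258),(342,152),.075),("sq",(650,228),(434,388),.057),("pin",(448,94),(652,243),.057),("knob",(456,262),(87,70),.152),
 ("c_far",(400,94),(755,282),.012),("c_bot",(412,600),(38,278),.012),("c_left",(60,292),(407,80),.012),("c_front",None,(380,588),.012),("screw",None,(237,135),.122),("beaker top",(8,305),None,.085)]:
    o=[n]
    if a:o.append(plane("scene",A(*a),z)[:2].round(4))
    if b:o.append(plane("side",B(*b),z)[:2].round(4))
    if a and b:o.append(tri(A(*a),B(*b)).round(4))
    print(*o)
print(plane("scene",(235,287),0),plane("scene",(269,221),0))
E
```

```text
probe [0.4798 0.0877] [0.4746 0.0876] [0.4769 0.0855 0.1556]
hub [0.587  0.0852] [0.5891 0.085 ] [0.5879 0.0859 0.0761]
sq [0.4306 0.1686] [0.4313 0.1645] [0.4303 0.167  0.0577]
pin [0.4207 0.007 ] [0.4237 0.0075] [0.4226 0.0087 0.0587]
knob [0.6187 0.1753] [0.6568 0.1964] [0.6395 0.198  0.1695]
c_far [ 0.3968 -0.0509] [ 0.3918 -0.0507] [ 0.3936 -0.0536  0.0089]
c_bot [0.6952 0.2291] [0.6896 0.2312] [0.6935 0.2287 0.009 ]
c_left [ 0.6811 -0.0569] [ 0.6892 -0.0563] [ 0.6843 -0.0524  0.0166]
c_front [0.3931 0.2362]
screw [0.5893 0.1539]
beaker top [ 0.7547 -0.006 ]
[7.90570982e-01 2.67389305e-02 1.11022302e-16] [ 5.41042081e-01 -1.14957237e-01  1.11022302e-16]
```

```bash
python3 -m inch '[-35.8,-18.6,0,0,0,0,85,-35.8,-18.6,0,0,0,0,85,-35.8,-18.6,0,0,0,0,85,-35.8,-18.6,0,0,0,0,85,-35.8,-18.6,0,0,0,0,85,-35.8,-18.6,0,0,0,0,85,-35.8,-18.6,0,0,0,0,85,-35.8,-18.6,0,0,0,0,85]' 20
python3 -m inch '[-35.8,-18.6,0,0,0,0,45,-35.8,-18.6,0,0,0,0,45,-35.8,-18.6,0,0,0,0,45,-35.8,-18.6,0,0,0,0,45,-35.8,-18.6,0,0,0,0,45,-35.8,-18.6,0,0,0,0,45,-35.8,-18.6,0,0,0,0,45,-35.8,-18.6,0,0,0,0,45]'
python3 -m inch '[0,0,0,0,0,8.2,45,0,0,0,0,0,8.2,45,0,0,0,0,0,8.2,45,0,0,0,0,0,8.2,45,0,0,0,0,0,8.2,45,0,0,0,0,0,8.2,45,0,0,0,0,0,8.2,45,0,0,0,0,0,8.2,45]'
python3 -m inch '[0,0,0,0,0,8.2,45,0,0,0,0,0,8.2,45,0,0,0,0,0,8.2,45,0,0,0,0,0,8.2,45,0,0,0,0,0,8.2,45,0,0,0,0,0,8.2,45,0,0,0,0,0,8.2,45,0,0,0,0,0,8.2,45]'
python3 - <<'E'
from h import *
print(P("wrist"));kw=P("wrist")
im=viewer.read_camera("wrist");cv2.imwrite("pics/w1.png",im[:,:,::-1])
print(sensors.read_state())
print(proj("scene",[.657,.196,.152]),proj("scene",[.588,.155,.122]),proj("wrist",[.657,.196,.152]),proj("wrist",[.588,.155,.122]))
E
```

```text
time: 0.9
tool_pos: [0.4264, 0.42, 0.2308]
tcp_rot: [-0.457, -3.108, 0.001]
wrist_force: [-0.4, 0.6, 1.0]
width: 0.996
grip_force: 0.0
time: 1.7
tool_pos: [0.6578, 0.1953, 0.2306]
tcp_rot: [-0.457, -3.107, 0.0]
wrist_force: [0.5, -0.3, -0.2]
width: 0.526
grip_force: 0.0
time: 2.5
tool_pos: [0.6567, 0.1965, 0.2304]
tcp_rot: [-2.074, -2.359, 0.002]
wrist_force: [-0.5, -0.2, 0.3]
width: 0.527
grip_force: 0.0
time: 3.3
tool_pos: [0.6567, 0.1965, 0.2305]
tcp_rot: [3.022, 0.859, -0.002]
wrist_force: [0.4, 0.1, -0.4]
width: 0.526
grip_force: 0.0
(array([[300.70054795,   0.        , 281.64077445],
       [  0.        , 300.70054795, 211.21358142],
       [  0.        ,   0.        ,   1.        ]]), array([[ 5.26728106e-01, -8.50033813e-01,  1.35990970e-04,
        -1.77879282e-01],
       [-8.18241235e-01, -5.06984304e-01,  2.71013279e-01,
         6.02437934e-01],
       [-2.30301505e-01, -1.42861585e-01, -9.62575599e-01,
         5.56667928e-01],
       [ 0.00000000e+00,  0.00000000e+00,  0.00000000e+00,
         1.00000000e+00]]))
{'time': 3.35, 'q': array([2.54485364e-01, 2.84914146e-01, 1.57907199e+00, 9.66879552e-06,
       1.27894650e+00, 1.27642319e+00]), 'joint_vel': array([-7.57773691e-04, -6.68713271e-04, -6.41494260e-04,  2.18080030e-04,
       -1.75069192e-04, -2.92231154e-01]), 'joint_torque': array([ 5.05993623e-03, -5.28036439e+01, -3.69005334e+01, -2.43473442e-03,
        4.93129279e-03,  8.42687488e-02]), 'tool_pos': array([0.65674473, 0.19656785, 0.2304832 ]), 'tcp_rot': array([-3.02400021e+00, -8.51349882e-01,  2.10411395e-03]), 'wrist_force': array([ 0.24058252, -0.64312414, -0.14540552]), 'torque': array([-0.0025236 , -0.04855993,  0.03193192]), 'grip_force': 0.0, 'width': 0.5269866386748414}
[321.70766684 253.91670908] [326.70817973 241.23057739] [283.71780806 219.9002477 ] [282.1915432  292.12719841]
```

View pics/w1.png

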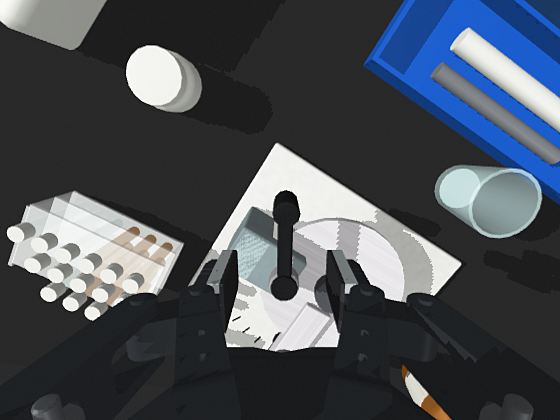

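The wrist picture shows the knob at about (287,203), the screw cap at about (285,288), and the fingers straddling the bar.

```bash
python3 - <<'E'
from h import *
im=cv2.imread("pics/w1.png");m=(im.max(2)<38).astype(np.uint8)[180:310,255:320]
for r in range(8,125,6):
    c=np.where(m[r])[0];print(r+180,c.min()+255 if len(c) else 0,c.max()+255 if len(c) else 0)
for uv,z in[((287,203),.152),((287,208),.152),((285,288),.122),((285,288),.112)]:print(plane("wrist",uv,z).round(4))
print(proj("wrist",[.588,.155,.122]), proj("wrist",[.657,.196,.107]),proj("wrist",[.657,.196,.152]))
E
```

```text
188 0 0
194 278 293
200 275 296
206 274 298
212 273 299
218 274 298
224 279 292
230 279 292
236 279 291
242 278 291
248 278 291
254 278 291
260 278 291
266 278 291
272 278 291
278 276 291
284 272 295
290 272 315
296 275 293
302 0 0
[0.6697 0.2009 0.152 ]
[0.6664 0.1988 0.152 ]
[0.5931 0.155  0.122 ]
[0.5882 0.1519 0.112 ]
[282.1915432  292.12719841] [283.38324762 205.16421315] [283.71780806 219.9002477 ]
```

```bash
python3 -m inch '[3,2,20,0,0,0,45,0,0,20,0,0,0,45,0,0,20,0,0,0,45,0,0,20,0,0,0,45,0,0,20,0,0,0,45,0,0,12,0,0,0,45,0,0,0,0,0,0,27,0,0,0,0,0,0,27]' 20
python3 -m inch '[0,0,0,0,0,0,27,0,0,0,0,0,0,27,0,0,0,0,0,0,27,0,-6,0,0,0,-4.2,27,0,-12,0,0,0,-8.4,27,0,-12,0,0,0,-8.4,27,0,0,0,0,0,0,27,0,0,0,0,0,0,27]'
```

```text
time: 4.15
tool_pos: [0.6609, 0.1966, 0.1194]
tcp_rot: [3.019, 0.869, -0.0]
wrist_force: [0.2, 0.1, 1.4]
width: 0.316
grip_force: 0.0
time: 4.95
tool_pos: [0.6423, 0.22, 0.1198]
tcp_rot: [2.813, 1.4, 0.001]
wrist_force: [-0.4, 0.3, 0.4]
width: 0.316
grip_force: 0.0
```

```bash
python3 -m inch '[0,-12,0,0,0,-8.4,27,0,-12,0,0,0,-8.4,27,0,-12,0,0,0,-8.4,27,0,0,0,0,0,0,27,0,0,0,0,0,0,27,0,-6,0,0,0,-4.2,27,0,-6,0,0,0,-4.2,27,0,-6,0,0,0,-4.2,27]'
python3 - <<'E'
from h import *
for n in("scene","side"):
    im=viewer.read_camera(n);cv2.imwrite(f"pics/{n}1.png",im[:,:,::-1])
kw=P("wrist");cv2.imwrite("pics/w2.png",viewer.read_camera("wrist")[:,:,::-1])
E
```

```text
time: 5.75
tool_pos: [0.5948, 0.2389, 0.1197]
tcp_rot: [2.204, 2.235, 0.004]
wrist_force: [3.6, -1.4, -1.0]
width: 0.319
grip_force: 1.7
```

View pics/w2.png

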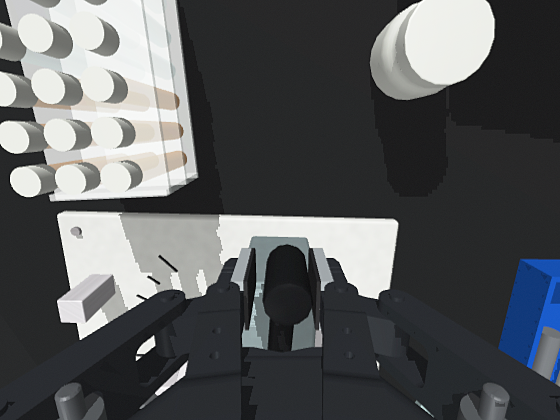

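The knob sits between the fingers at (287,285) and has followed the push. It turns a little further, then I'll release and rise.

```bash
python3 -m inch '[0,-6,0,0,0,-4.2,27,0,-6,0,0,0,-4.2,27,0,0,0,0,0,0,27,0,2,0,0,0,0,36,0,0,0,0,0,0,45,0,0,-35,0,0,0,45,0,0,-40,0,0,0,45,0,0,-35,0,0,0,60]'
python3 - <<'E'
from h import *
cv2.imwrite("pics/w3.png",viewer.read_camera("wrist")[:,:,::-1])
s=sensors.read_state();M=R.from_rotvec(s["tcp_rot"]).as_matrix()
print(s["tool_pos"],s["wrist_force"],np.degrees(np.arctan2(M[1,1],M[0,1])))
# tool-frame delta to probe (.4765,.087)
print(M.T@(np.array([.4755,.087,.23])-s["tool_pos"])*1000)
E
```

```text
time: 6.7
tool_pos: [0.5828, 0.239, 0.2305]
tcp_rot: [-2.036, -2.392, 0.001]
wrist_force: [0.5, 1.3, -0.0]
width: 0.68
grip_force: 0.0
[0.58622003 0.24031395 0.23836697] [1.84528586 0.82642755 4.46835287] 9.185360164749902
[-133.68879806 -133.8530196     6.69130028]
```

```bash
python3 -m inch '[-33.4,-33.5,0,0,0,0,60,-33.4,-33.5,0,0,0,0,60,-33.4,-33.5,0,0,0,0,60,-33.4,-33.5,0,0,0,0,60,0,0,0,0,0,-8.1,60,0,0,0,0,0,-8.1,60,0,0,0,0,0,-8.1,60,0,0,0,0,0,-8.1,60]'
python3 -m inch '[0,0,0,0,0,-8.1,60,0,0,0,0,0,-8.1,60,0,0,0,0,0,-8.1,60,0,0,0,0,0,-8.1,60,0,0,0,0,0,-8.1,60,0,0,0,0,0,-8,60,0,0,0,0,0,0,60,0,0,0,0,0,0,60]'
python3 - <<'E'
from h import *
cv2.imwrite("pics/w4.png",viewer.read_camera("wrist")[:,:,::-1])
s=sensors.read_state();M=R.from_rotvec(s["tcp_rot"]).as_matrix()
print(s["tool_pos"],s["wrist_force"],np.degrees(np.arctan2(M[1,1],M[0,1])))
print(proj("wrist",[.4765,.087,.158]),proj("wrist",[.4303,.167,.057]),proj("wrist",[.5875,.087,.075]))
E
```

```text
time: 7.55
tool_pos: [0.472, 0.0853, 0.2292]
tcp_rot: [-1.28, -2.869, -0.0]
wrist_force: [0.2, 0.0, 0.1]
width: 0.702
grip_force: 0.0
time: 8.35
tool_pos: [0.4721, 0.0855, 0.2291]
tcp_rot: [-0.001, -3.141, -0.0]
wrist_force: [-0.0, -0.3, 0.1]
width: 0.702
grip_force: 0.0
[0.47209002 0.08550464 0.22916705] [ 0.08453479 -0.74153755  0.21124425] 89.9819721820144
[282.11201745 228.10446307] [359.5852675  153.77334507] [281.90578844 298.11963837]
```

View pics/w4.png

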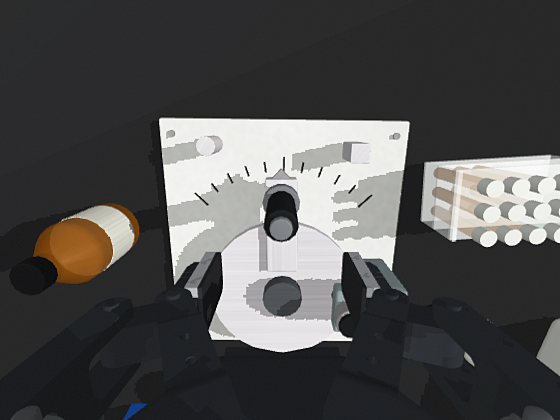

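The wrist view shows the probe top at (281,228), hub (282,296), square post about (356,152) and round pin (208,146). The arm points down the middle. Next I'll measure the post top precisely.

```bash
python3 - <<'E'
from h import *
im=cv2.imread("pics/w4.png");g=cv2.cvtColor(im,cv2.COLOR_BGR2GRAY)
print(g[136:168:2,336:378:2])
c=im[130:330,190:390];cv2.imwrite("pics/cw4.png",cv2.resize(c,(600,600),interpolation=cv2.INTER_NEAREST))
for z in(.057,.012):
  print([proj("wrist",[.4303+a,.167+b,z]).round(1).tolist() for a,b in((-.01,-.01),(-.01,.01),(.01,.01),(.01,-.01))])
E
```

```text
[[239 239 238 239 239 238 239 240 240 241 240 238 238 239 238 238 239 238
  238 238 239]
 [240 239 239 239 239 239 239 240 240 241 239 239 239 240 239 239 238 237
  237 238 238]
 [240 240 240 242 242 242 242 241 242 242 241 244 243 242 240 238 237 236
  237 238 238]
 [246 237 238 255 119 127 136 135 132 129 128 127 124 175 206 230 232 237
  238 237 237]
 [171 177 178 183 126 129 128 121 241 238 239 241 239 237 235 236 237 234
  238 237 237]
 [180 180 180 173 127 128 128 123 237 228 230 230 228 227 231 226 229 235
  238 236 237]
 [181 180 180 173 127 127 128 121 240 229 230 227 226 230 227 229 230 226
  239 237 238]
 [181 179 180 160 128 128 128 110 233 230 227 227 227 229 227 229 229 227
  239 238 237]
 [179 178 180 155 128 127 128 112 234 227 226 226 232 226 229 229 225 239
  238 238 238]
 [178 178 180 146 128 129 128 110 233 227 225 230 226 228 229 227 228 239
  238 237 237]
 [178 179 180 145 128 130 128 126 231 226 229 225 226 229 227 228 224 238
  238 237 237]
 [179 181 181 164 125 127 127 132 229 226 227 227 228 227 225 226 225 237
  237 237 237]
 [181 179 178 180 186 140 119 139 229 229 226 227 228 225 227 225 230 239
  239 238 236]
 [174 170 204 204 203 247 254 193 222 216 219 223 224 222 218 223 227 237
  239 238 237]
 [247 244 240 241 241 240 240 242 242 241 242 241 241 243 244 244 242 239
  239 238 237]
 [237 237 238 240 241 240 240 241 239 238 238 240 240 238 239 238 239 237
  239 239 237]]
[[350.5, 143.8], [370.1, 143.9], [368.5, 163.5], [349.3, 163.5]]
[[342.0, 141.7], [359.1, 141.7], [357.9, 159.0], [341.1, 159.0]]
```

View pics/cw4.png

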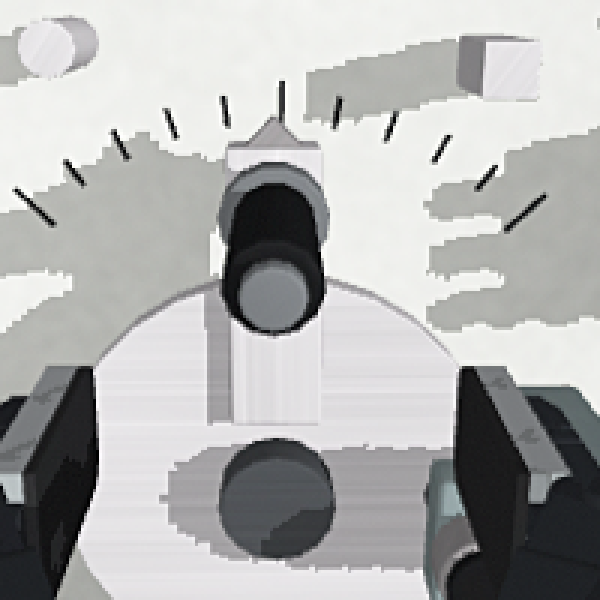

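The crop shows the post's top face at columns 351.7–370 and rows 143–163.5, the arm tip at (281.7,169), and the hub at (282.2,296).

```bash
python3 - <<'E'
from h import *
sq=plane("wrist",(360.7,153.2),.057);hub=plane("wrist",(282,297),.075);tip=plane("wrist",(281.5,169),.057);pr=plane("wrist",(280.7,228),.158);pin=plane("wrist",(205,145.5),.057)
for n,v in zip("sq hub tip probe pin".split(),(sq,hub,tip,pr,pin)):print(n,v.round(4))
f=lambda a,b:np.degrees(np.arctan2(a[1]-b[1],b[0]-a[0]))
for p in(hub,np.array([.5875,.087,0]),tip+[.144,0,0]):print(f(sq,p),f(tip,p),f(pr,p),f(pin,p),np.hypot(*(sq-p)[:2]),np.hypot(*(pin-p)[:2]),np.hypot(*(tip-p)[:2]))
E
```

```text
sq [0.4297 0.1681 0.057 ]
hub [0.5861 0.0871 0.075 ]
tip [0.446  0.0865 0.057 ]
probe [0.4764 0.0859 0.158 ]
pin [0.422  0.0082 0.057 ]
27.38499385862929 -0.2464328480557582 -0.6071295101670459 -25.680807824242514 0.17610688237658917 0.18205558072623398 0.14006850913856203
27.205178913379815 -0.20184206168512028 -0.5457594518721858 -25.460307441302163 0.17740875308691204 0.18328374628356 0.141479390347701
26.979187010951346 0.0 -0.28229117636102097 -24.986129861304775 0.17988055985068105 0.1853524461425283 0.14399999999999996
```

```bash
python3 -m inch '[-4,1,20,0,0,0,60,0,0,25,0,0,0,60,0,0,25,0,0,0,60,0,0,25,0,0,0,60,0,0,24,0,0,0,60,0,0,0,0,0,0,24,0,0,0,0,0,0,24,0,0,0,0,0,0,24]' 20
python3 -m inch '[0,0,0,0,0,0,24,0,0,0,0,0,0,24,0,0,0,0,0,0,24,-0.2,4.45,0,0,0,2.3,24,-0.2,4.45,0,0,0,2.3,24,-0.2,4.45,0,0,0,2.3,24,-0.2,4.45,0,0,0,2.3,24,0,0,0,0,0,0,24]'
```

```text
time: 9.2
tool_pos: [0.4762, 0.0864, 0.1109]
tcp_rot: [-0.004, 3.141, -0.0]
wrist_force: [-0.4, -0.9, -4.3]
width: 0.323
grip_force: 22.2
time: 10.0
tool_pos: [0.4779, 0.1048, 0.1108]
tcp_rot: [-0.247, -3.132, -0.001]
wrist_force: [-3.3, 0.8, 0.7]
width: 0.321
grip_force: 22.8
```

```bash
python3 -m inch '[-0.2,4.45,0,0,0,2.3,24,-0.2,4.45,0,0,0,2.3,24,-0.2,4.45,0,0,0,2.3,24,-0.2,4.45,0,0,0,2.3,24,-0.2,4.45,0,0,0,2.3,24,-0.2,4.45,0,0,0,2.3,24,-0.2,4.45,0,0,0,2.3,24,0,3.7,0,0,0,2,24]'
python3 -m inch '[0,0,0,0,0,0,24,0,0,0,0,0,0,24,0,0,0,0,0,0,24,0,0,0,0,0,0,40,0,0,0,0,0,0,60,0,0,-30,0,0,0,60,0,0,-45,0,0,0,60,0,0,-43,0,0,0,60]'
python3 -m inch '[0,0,0,0,0,0,60,0,0,0,0,0,0,60,0,0,0,0,0,0,60,0,0,0,0,0,0,60,0,0,0,0,0,0,60,0,0,0,0,0,0,60,0,0,0,0,0,0,60,0,0,0,0,0,0,60]'
python3 - <<'E'
from h import *
im=viewer.read_camera("wrist");cv2.imwrite("pics/w5.png",im[:,:,::-1])
cv2.imwrite("pics/cw5.png",cv2.resize(im[130:330,190:390,::-1],(600,600),interpolation=cv2.INTER_NEAREST))
s=sensors.read_state();M=R.from_rotvec(s["tcp_rot"]).as_matrix()
print(s["tool_pos"],s["wrist_force"],np.degrees(np.arctan2(M[1,1],M[0,1])))
print(proj("wrist",[.4297,.1681,.057]),proj("wrist",[.587,.087,.075]))
E
```

```text
time: 10.8
tool_pos: [0.4889, 0.1378, 0.1109]
tcp_rot: [-0.736, -3.053, -0.001]
wrist_force: [-3.7, 1.7, 1.0]
width: 0.325
grip_force: 22.9
time: 11.6
tool_pos: [0.4895, 0.1368, 0.2297]
tcp_rot: [0.736, 3.054, -0.0]
wrist_force: [1.1, -0.5, 0.3]
width: 0.702
grip_force: 0.0
time: 12.4
tool_pos: [0.4892, 0.137, 0.228]
tcp_rot: [-0.736, -3.054, 0.0]
wrist_force: [0.2, -0.0, -0.3]
width: 0.703
grip_force: 0.0
[0.48932014 0.13704958 0.22813157] [-0.08568273 -0.11697097  0.29070341] 62.883865651806026
[281.17929076 128.65019936] [280.6732499  294.52176073]
```

View pics/cw5.png

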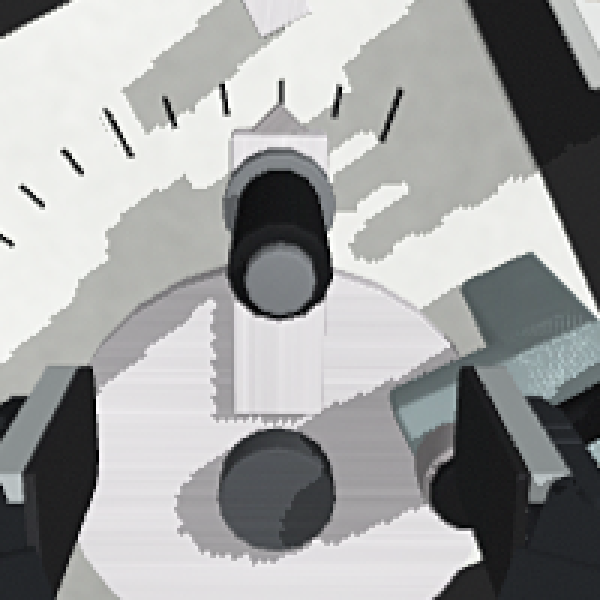

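The arm now points up the image, with its tip at (283.5,165) and the hub at (282.3,294). The post's near corner is at (278,142.7). I'll measure the angle.

```bash
python3 - <<'E'
from h import *
im=cv2.imread("pics/w5.png");cv2.imwrite("pics/cw5b.png",cv2.resize(im[95:185,230:340],(733,600),interpolation=cv2.INTER_NEAREST))
E
```

```text
(no output)
```

View pics/cw5b.png

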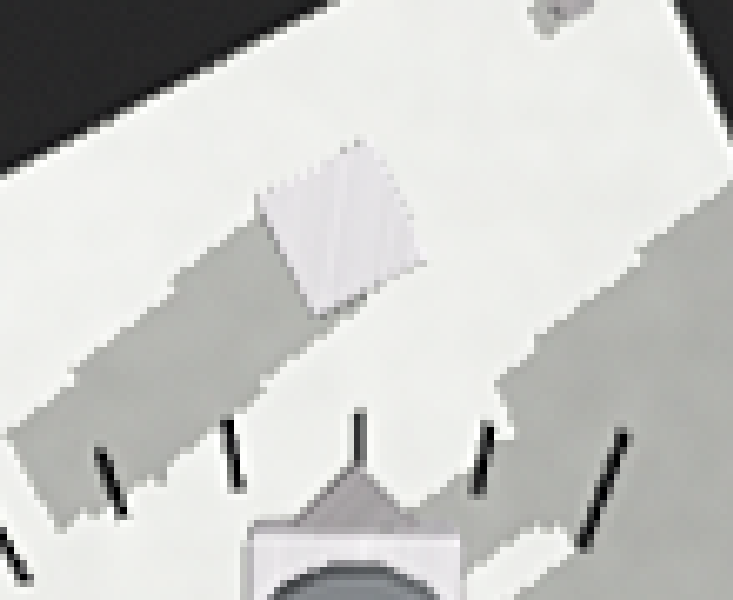

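The post top centre is at pixel (281.2,129.3) and the tip at (283.7,164.7).

```bash
python3 - <<'E'
from h import *
sq=plane("wrist",(281.2,129.3),.057);pr=plane("wrist",(190+281/3,130+280/3),.158)
hub=plane("wrist",(282.3,294.5),.075)
f=lambda a,b:np.degrees(np.arctan2(a[1]-b[1],b[0]-a[0]))
for z in(.055,.065):
  tip=plane("wrist",(283.6,164.7),z)
  for p in(hub,np.array([.587,.087,0]),np.array([.588,.0865,0])):print(z,tip.round(4),p.round(4),"sq",f(sq,p).round(2),"tip",f(tip,p).round(2),"probe",f(pr,p).round(2),np.hypot(*(tip-p)[:2]).round(4))
print(sq,pr)
E
```

```text
0.055 [0.4632 0.1538 0.055 ] [0.5878 0.0886 0.075 ] sq 26.7 tip 27.62 probe 27.46 0.1406
0.055 [0.4632 0.1538 0.055 ] [0.587 0.087 0.   ] sq 27.28 tip 28.35 probe 28.4 0.1407
0.055 [0.4632 0.1538 0.055 ] [0.588  0.0865 0.    ] sq 27.28 tip 28.33 probe 28.38 0.1418
0.065 [0.4621 0.1543 0.065 ] [0.5878 0.0886 0.075 ] sq 26.7 tip 27.58 probe 27.46 0.1419
0.065 [0.4621 0.1543 0.065 ] [0.587 0.087 0.   ] sq 27.28 tip 28.31 probe 28.4 0.1419
0.065 [0.4621 0.1543 0.065 ] [0.588  0.0865 0.    ] sq 27.28 tip 28.3 probe 28.38 0.143
[0.4302704  0.16783152 0.057     ] [0.49028242 0.13928604 0.158     ]
```

The arm has overshot by about 0.9°. I'll re-grip and nudge it back.

```bash
python3 -m inch '[0,0,39,0,0,0,60,0,0,39,0,0,0,60,0,0,39,0,0,0,60,0,0,0,0,0,0,24,0,0,0,0,0,0,24,0,0,0,0,0,0,24,0,0,0,0,0,0,24,0,0,0,0,0,0,24]' 20
python3 -m inch '[0,-1.7,0,0,0,-0.9,24,0,0,0,0,0,0,24,0,0,0,0,0,0,24,0,0,0,0,0,0,45,0,0,0,0,0,0,60,0,0,-39,0,0,0,60,0,0,-39,0,0,0,60,0,0,-39,0,0,0,60]'
python3 - <<'E'
from h import *
im=viewer.read_camera("wrist");cv2.imwrite("pics/w6.png",im[:,:,::-1])
s=sensors.read_state();M=R.from_rotvec(s["tcp_rot"]).as_matrix()
print(s["tool_pos"],np.degrees(np.arctan2(M[1,1],M[0,1])))
o=cv2.imread("pics/w5.png")
for k,i in(("old",o),("new",im[:,:,::-1])):
    g=cv2.cvtColor(i,cv2.COLOR_BGR2GRAY).astype(int)
    print(k)
    for r in(166,168,170):print(g[r,270:297])   # tip triangle
    for r in(126,130,134):print(g[r,262:302])
    for r in(250,290):print(g[r,255:310])
E
```

```text
time: 13.25
tool_pos: [0.4899, 0.1373, 0.1123]
tcp_rot: [0.736, 3.053, 0.001]
wrist_force: [-0.1, 1.4, -6.9]
width: 0.324
grip_force: 23.4
time: 14.05
tool_pos: [0.4887, 0.1354, 0.23]
tcp_rot: [0.713, 3.059, 0.0]
wrist_force: [0.1, 0.1, -0.0]
width: 0.702
grip_force: 0.0
[0.49295202 0.13640579 0.23813269] 63.78525047885558
old
[239 239 239 239 240 240 240 242 246 242 165 118 166 171 150 181 238 244
 241 238 236 237 237 238 238 239 242]
[237 238 239 239 239 241 246 242 169 117 165 170 165 162 166 163 144 178
 236 244 240 239 240 243 235 237 180]
[238 239 240 242 246 242 168 130 164 169 164 161 165 165 163 160 162 162
 151 181 239 238 240 182 173 176 178]
[239 240 239 240 242 249 190 205 229 228 227 228 229 227 227 227 225 226
 231 226 225 227 228 228 228 225 227 227 233 232 239 239 238 238 237 236
 237 236 236 237]
[245 239 183 175 180 182 184 183 152 209 230 229 228 226 226 224 224 229
 229 224 226 226 228 228 226 224 229 225 224 224 238 239 238 238 239 239
 238 238 238 238]
[180 181 181 182 182 181 183 182 181 182 165 217 229 226 224 224 225 231
 224 225 225 226 227 227 224 227 226 
[... 1082 characters left out ...]
 225 231 226 225 226 226 228 228 224 227 227 224 224 229 218 238 239
 239 239 239 238]
[179 180 179 181 180 181 182 182 182 181 182 180 180 166 225 229 227 224
 224 228 228 224 225 226 227 227 225 225 229 226 218 220 214 201 238 239
 238 239 239 238]
[223 222 221 222 224 231 187 155 156 159 159 139 166 224 223 225 232 222
 217 218 223 222 219 219 219 219 220 224 227 225 222 223 225 222 223 224
 225 225 224 224 226 224 191 217 219 218 218 218 218 218 218 218 219 218
 218]
[160 159 161 160 160 160 164 174  65  75  84  84  83  84  85  83  85  84
  83  84  84  84  84  84  84  83  84  84  84  84  85  84  83  85  86  87
  80  82  60  57  59  59  60  60  56  27 155 164 159 159 158 158 158 157
 158]
```

```bash
cat > ang.py <<'E'
from h import *
def blob(g,lo,hi,box):
    u0,v0,u1,v1=box;m=cv2.inRange(g[v0:v1,u0:u1],lo,hi);m=cv2.morphologyEx(m,cv2.MORPH_OPEN,np.ones((3,3)))
    n,l,st,c=cv2.connectedComponentsWithStats(m);k=1+np.argmax(st[1:,4])
    q=np.argwhere(l==k)[:,::-1].astype(np.float32)
    return np.array(cv2.minAreaRect(q)[0])+[u0,v0],st[k,4],cv2.minAreaRect(q)[1]
def ana(im):
    g=cv2.cvtColor(im,cv2.COLOR_BGR2GRAY)
    sq=blob(g,215,233,(255,105,310,150));hub=blob(g,50,95,(255,265,310,325))
    tips=[]
    for r in range(165,172):
        c=np.where((g[r,268:298]<173)&(g[r,268:298]>90))[0];tips.append(268+(c.min()+c.max())/2 if len(c) else 0)
    return sq,hub,tips
if __name__=="__main__":
    print(ana(cv2.imread("pics/w5.png")))
    im=viewer.read_camera("wrist")[:,:,::-1].copy();cv2.imwrite("pics/w7.png",im)
    s=sensors.read_state();print(s["tool_pos"]);a=ana(im);print(a)
    print(ana(cv2.imread("pics/w6.png")))
E
python3 -m inch '[0,0,0,0,0,0,60,0,0,0,0,0,0,60,0,0,0,0,0,0,60,0,0,0,0,0,0,60,0,0,0,0,0,0,60,0,0,0,0,0,0,60,0,0,0,0,0,0,60,0,0,0,0,0,0,60]'; python3 ang.py
```

```text
time: 14.9
tool_pos: [0.4885, 0.1355, 0.2281]
tcp_rot: [-0.712, -3.059, 0.0]
wrist_force: [0.4, -0.3, 0.0]
width: 0.703
grip_force: 0.0
((array([281.10000038, 128.20000076]), np.int32(357), (19.230182647705078, 19.677398681640625)), (array([281., 293.]), np.int32(1115), (38.0, 36.0)), [np.float64(282.0), np.float64(282.0), np.float64(282.0), np.float64(287.5), np.float64(286.0), np.float64(282.0), np.float64(283.0)])
[0.48858528 0.13555293 0.22822917]
((array([283.69999886, 128.39999962]), np.int32(338), (19.230182647705078, 18.782970428466797)), (array([281., 293.]), np.int32(1114), (38.0, 36.0)), [np.float64(282.0), np.float64(281.5), np.float64(281.5), np.float64(281.5), np.float64(281.5), np.float64(281.5), np.float64(284.0)])
((array([283.70000458, 127.89999962]), np.int32(354), (19.230182647705078, 19.230182647705078)), (array([281., 292.]), np.int32(1106), (38.0, 36.0)), [np.float64(282.0), np.float64(282.0), np.float64(281.5), np.float64(281.5), np.float64(286.0), np.float64(281.5), np.float64(283.5)])
```

The arm now undershoots by about 0.5°, so one small nudge back.

```bash
python3 -m inch '[0,0,39,0,0,0,60,0,0,39,0,0,0,60,0,0,39,0,0,0,60,0,0,0,0,0,0,24,0,0,0,0,0,0,24,0,0,0,0,0,0,24,0,0,0,0,0,0,24,0,0,0,0,0,0,24]' 20
python3 -m inch '[0,1.1,0,0,0,0.5,24,0,0,0,0,0,0,24,0,0,0,0,0,0,24,0,0,0,0,0,0,45,0,0,0,0,0,0,60,0,0,-39,0,0,0,60,0,0,-39,0,0,0,60,0,0,-39,0,0,0,60]'
python3 -m inch '[0,0,0,0,0,0,60,0,0,0,0,0,0,60,0,0,0,0,0,0,60,0,0,0,0,0,0,60,0,0,0,0,0,0,60,0,0,0,0,0,0,60,0,0,0,0,0,0,60,0,0,0,0,0,0,60]'; python3 ang.py
python3 - <<'E'
from h import *
s=sensors.read_state();M=R.from_rotvec(s["tcp_rot"]).as_matrix();print(s["tool_pos"],np.degrees(np.arctan2(M[1,1],M[0,1])))
print(M.T@(np.array([.5830,.238,.228])-s["tool_pos"])*1000)
E
```

```text
time: 15.75
tool_pos: [0.4891, 0.1357, 0.1123]
tcp_rot: [0.712, 3.058, 0.001]
wrist_force: [-1.1, 0.2, -5.8]
width: 0.321
grip_force: 23.4
time: 16.55
tool_pos: [0.4893, 0.1367, 0.2299]
tcp_rot: [0.726, 3.056, 0.001]
wrist_force: [0.2, 0.2, -0.5]
width: 0.703
grip_force: 0.0
time: 17.35
tool_pos: [0.489, 0.1365, 0.228]
tcp_rot: [-0.726, -3.056, 0.0]
wrist_force: [0.8, 0.4, 0.5]
width: 0.705
grip_force: 0.0
((array([281.10000038, 128.20000076]), np.int32(357), (19.230182647705078, 19.677398681640625)), (array([281., 293.]), np.int32(1115), (38.0, 36.0)), [np.float64(282.0), np.float64(282.0), np.float64(282.0), np.float64(287.5), np.float64(286.0), np.float64(282.0), np.float64(283.0)])
[0.48905431 0.13650933 0.22815074]
((array([281.90000534, 128.29999924]), np.int32(343), (19.230182647705078, 19.230182647705078)), (array([281., 293.]), np.int32(1114), (38.0, 36.0)), [np.float64(282.0), np.float64(282.0), np.float64(282.0), np.float64(287.5), np.float64(282.0), np.float64(282.0), np.float64(284.0)])
((array([283.70000458, 127.89999962]), np.int32(354), (19.230182647705078, 19.230182647705078)), (array([281., 292.]), np.int32(1106), (38.0, 36.0)), [np.float64(282.0), np.float64(282.0), np.float64(281.5), np.float64(281.5), np.float64(286.0), np.float64(281.5), np.float64(283.5)])
[0.48905431 0.13650933 0.22815074] 63.27968494300429
[-3.82796063e+01  1.32894039e+02  1.29544079e-01]
```

```bash
python3 -m inch '[-10.2,33,0,0,0,0,45,-10.2,33,0,0,0,0,45,-10.2,33,0,0,0,0,45,-10.2,33,0,0,0,0,45,0,0,0,0,0,7.4,45,0,0,0,0,0,7.4,45,0,0,0,0,0,7.4,45,0,0,0,0,0,7.4,45]'
python3 -m inch '[0,0,0,0,0,7.4,45,0,0,0,0,0,7.4,45,0,0,0,0,0,7.4,45,0,0,0,0,0,7.4,45,0,0,0,0,0,0,45,0,0,0,0,0,0,45,0,0,0,0,0,0,45,0,0,0,0,0,0,45]'
python3 - <<'E'
from h import *
im=viewer.read_camera("wrist")[:,:,::-1].copy();cv2.imwrite("pics/w8.png",im)
s=sensors.read_state();M=R.from_rotvec(s["tcp_rot"]).as_matrix();print(s["tool_pos"],np.degrees(np.arctan2(M[1,1],M[0,1])))
print(proj("wrist",[.585,.236,.152]))
m=im.max(2)<38
for r in range(180,300,6):
    c=np.where(m[r,235:330])[0]+235;print(r,c.min() if len(c) else 0,c.max() if len(c) else 0,len(c))
E
```

```text
time: 18.2
tool_pos: [0.5849, 0.2362, 0.228]
tcp_rot: [-1.49, -2.766, 0.0]
wrist_force: [-0.5, 0.2, -0.6]
width: 0.532
grip_force: 0.0
time: 19.0
tool_pos: [0.5849, 0.2361, 0.2283]
tcp_rot: [2.139, 2.301, 0.0]
wrist_force: [0.7, -0.7, -0.3]
width: 0.525
grip_force: 0.0
[0.58485356 0.23607207 0.22828276] 4.137824876234929
[281.85996528 221.72652617]
180 235 246 12
186 267 281 15
192 0 0 0
198 274 287 14
204 270 292 23
210 269 293 15
216 269 294 26
222 269 294 26
228 272 290 19
234 275 288 14
240 275 288 14
246 275 288 14
252 235 329 18
258 235 329 19
264 235 329 20
270 235 329 20
276 235 329 20
282 235 329 19
288 235 329 29
294 235 329 27
```

View pics/w8.png

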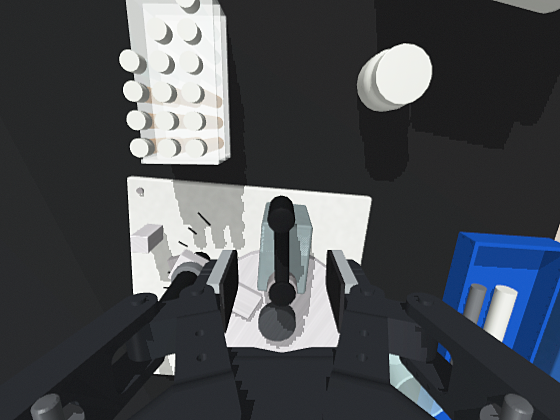

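The knob is centred at (281.5,216) with the bar straight below it, so the handle is at about 94°. I'll go down and push clockwise.

```bash
python3 -m inch '[3,0,20,0,0,0,45,0,0,20,0,0,0,45,0,0,20,0,0,0,45,0,0,20,0,0,0,45,0,0,20,0,0,0,45,0,0,9,0,0,0,27,0,0,0,0,0,0,27,0,0,0,0,0,0,27]' 20
python3 -m inch '[0,0,0,0,0,0,27,0,6,0,0,0,4.2,27,0,12,0,0,0,8.4,27,0,12,0,0,0,8.4,27,0,12,0,0,0,8.4,27,0,12,0,0,0,8.4,27,0,12,0,0,0,8.4,27,0,6,0,0,0,4.2,27]'
python3 -m inch '[0,6,0,0,0,4.2,27,0,3,0,0,0,2.1,27,0,3,0,0,0,2.1,27,0,3,0,0,0,2.1,27,0,3,0,0,0,2.1,27,0,1.5,0,0,0,1,27,0,1.5,0,0,0,1,27,0,1.5,0,0,0,1,27]'
python3 - <<'E'
from h import *
s=sensors.read_state();M=R.from_rotvec(s["tcp_rot"]).as_matrix();p=s["tool_pos"]-[.589,.154,0]
print(s["tool_pos"],np.degrees(np.arctan2(M[1,1],M[0,1]))+90,np.degrees(np.arctan2(p[1],p[0])),np.hypot(*p[:2]),M.T@s["wrist_force"],s["grip_force"])
E
```

```text
time: 19.85
tool_pos: [0.5851, 0.2393, 0.1199]
tcp_rot: [2.14, 2.299, 0.001]
wrist_force: [-0.6, 0.2, 0.5]
width: 0.315
grip_force: 0.0
time: 20.65
tool_pos: [0.6514, 0.2183, 0.1201]
tcp_rot: [-2.918, -1.161, 0.001]
wrist_force: [-3.8, 0.9, 0.0]
width: 0.315
grip_force: 2.0
time: 21.45
tool_pos: [0.6651, 0.2014, 0.1201]
tcp_rot: [-3.047, -0.761, -0.002]
wrist_force: [-1.9, 4.6, 0.3]
width: 0.319
grip_force: 2.4
[0.66510576 0.20136614 0.12008766] 28.035328556721403 31.897000905164823 0.08964172165012652 [ 0.5090547  -4.9278293  -0.31244371] 2.4367911368608475
```

```bash
python3 -m inch '[-2,3,0,0,0,3.5,27,-2,3,0,0,0,3.5,27,-1,3,0,0,0,2.1,27,0,3,0,0,0,2.1,27,0,1.5,0,0,0,1,27,0,1.5,0,0,0,1,27,0,0,0,0,0,0,27,0,0.5,0,0,0,0,27]'
cat > st.py <<'E'
from h import *
s=sensors.read_state();M=R.from_rotvec(s["tcp_rot"]).as_matrix();p=s["tool_pos"]-[.589,.154,0]
print(s["tool_pos"],np.degrees(np.arctan2(M[1,1],M[0,1]))+90,np.degrees(np.arctan2(p[1],p[0])),np.hypot(*p[:2]),M.T@s["wrist_force"],s["grip_force"])
E
python3 st.py
```

```text
time: 22.25
tool_pos: [0.6683, 0.1857, 0.1208]
tcp_rot: [-3.113, -0.406, -0.009]
wrist_force: [2.1, 8.0, 1.4]
width: 0.316
grip_force: 3.4
[0.66832295 0.18571088 0.12079395] 14.848216067209336 21.79001568616634 0.08542663343723751 [ 4.1072098  -7.16653514 -1.3784136 ] 3.3564888685941696
```

```bash
python3 -m inch '[0,1,0,0,0,0,27,0,1,0,0,0,0,27,0,1,0,0,0,0,27,0,1,0,0,0,0,27,0,0,0,0,0,0,27,0,0,0,0,0,0,27,0,0,0,0,0,0,27,0,0,0,0,0,0,27]'; python3 st.py
python3 -m inch '[0,1,0,0,0,0,27,0,1,0,0,0,0,27,0,1,0,0,0,0,27,0,1,0,0,0,0,27,0,0,0,0,0,0,27,0,0,0,0,0,0,27,0,0,0,0,0,0,27,0,0,0,0,0,0,27]'; python3 st.py
```

```text
time: 23.05
tool_pos: [0.6694, 0.1818, 0.1209]
tcp_rot: [-3.113, -0.406, -0.01]
wrist_force: [1.7, 6.4, -0.5]
width: 0.315
grip_force: 3.0
[0.66942147 0.1817538  0.12086056] 14.853921557554543 19.039775307351775 0.08507576814578346 [ 3.27875525 -5.78053281  0.48785533] 3.023228198289871
time: 23.85
tool_pos: [0.6705, 0.1778, 0.1209]
tcp_rot: [-3.113, -0.406, -0.01]
wrist_force: [2.8, 7.2, 0.7]
width: 0.316
grip_force: 3.0
[0.67046436 0.17780215 0.12090131] 14.850163605949433 16.28724056263713 0.08487039438177922 [ 4.57663657 -6.22127997 -0.65781554] 2.9831381142139435
```

```bash
python3 -m inch '[0,1,0,0,0,1,27,0,1,0,0,0,1,27,0,1,0,0,0,1,27,0,0,0,0,0,0,27,0,0,0,0,0,0,27,0,0,0,0,0,0,27,0,0,0,0,0,0,27,0,0,0,0,0,0,27]'; python3 st.py
python3 -m inch '[0,1,0,0,0,0,27,0,1,0,0,0,0,27,0,1,0,0,0,0,27,0,0,0,0,0,0,27,0,0,0,0,0,0,27,0,0,0,0,0,0,27,0,0,0,0,0,0,27,0,0,0,0,0,0,27]'; python3 st.py
```

```text
time: 24.65
tool_pos: [0.6711, 0.1748, 0.1209]
tcp_rot: [-3.123, -0.324, -0.009]
wrist_force: [3.3, 5.5, -0.0]
width: 0.312
grip_force: 3.0
[0.6711193  0.17482084 0.12085279] 11.854264955534376 14.227182523702824 0.0847176864538646 [ 4.40349952 -4.68152721  0.07569705] 2.99139641225338
time: 25.45
tool_pos: [0.6713, 0.1743, 0.1209]
tcp_rot: [-3.119, -0.324, -0.009]
wrist_force: [0.7, 13.4, -0.1]
width: 0.316
grip_force: 6.2
[0.67127638 0.17427806 0.12093109] 11.854077507161549 13.845338534065553 0.08473843128723964 [  3.42964011 -12.99336478   0.17059769] 6.162773966789246
```

```bash
python3 -m inch '[0,1,0,0,0,0,27,0,1,0,0,0,0,27,0,1,0,0,0,0,27,0,1,0,0,0,0,27,0,0,0,0,0,0,27,0,0,0,0,0,0,27,0,0,0,0,0,0,27,0,0,0,0,0,0,27]'; python3 st.py
```

```text
time: 26.25
tool_pos: [0.6714, 0.1738, 0.121]
tcp_rot: [-3.114, -0.323, -0.008]
wrist_force: [-0.5, 21.7, -0.1]
width: 0.318
grip_force: 10.8
[0.67136862 0.17384219 0.12101418] 11.851908964299867 13.544214003870389 0.0847248571907805 [  3.93097036 -21.36446592   0.30225749] 10.761135220527649
```

Hard stop: 22 N and no further motion. I'll ease off, open, rise, and check the arm from above.

```bash
python3 -m inch '[0,-3,0,0,0,0,27,0,-3.5,0,0,0,0,27,0,0,0,0,0,0,36,0,0,0,0,0,0,45,0,0,0,0,0,0,45,0,0,-35,0,0,0,45,0,0,-35,0,0,0,45,0,0,-40,0,0,0,60]'; python3 st.py
python3 - <<'E'
from h import *
for n in("scene","side"):cv2.imwrite(f"pics/{n}9.png",viewer.read_camera(n)[:,:,::-1])
s=sensors.read_state();M=R.from_rotvec(s["tcp_rot"]).as_matrix()
print(M.T@(np.array([.489,.1365,.228])-s["tool_pos"])*1000,63.28-np.degrees(np.arctan2(M[1,1],M[0,1])))
E
```

```text
time: 27.05
tool_pos: [0.668, 0.1716, 0.2289]
tcp_rot: [3.124, 0.324, -0.005]
wrist_force: [0.2, -0.1, 0.5]
width: 0.679
grip_force: 0.0
[0.66804705 0.17157721 0.22892418] 11.825365990310374 12.53654186860101 0.08097773897326384 [ 0.1274097   0.15462544 -0.46927355] 0.0
[-187.6407641    -2.24137546    7.26955232] 141.4511212131333
```

```bash
python3 -m inch '[-47,-0.5,0,0,0,0,60,-47,-0.5,0,0,0,0,60,-47,-0.5,0,0,0,0,60,-46.7,-0.5,0,0,0,0,60,0,0,0,0,0,-8.3,60,0,0,0,0,0,-8.3,60,0,0,0,0,0,-8.3,60,0,0,0,0,0,-8.3,60]'
python3 -m inch '[0,0,0,0,0,-8.3,60,0,0,0,0,0,-8.3,60,0,0,0,0,0,-8.3,60,0,0,0,0,0,-8.3,60,0,0,0,0,0,-8.3,60,0,0,0,0,0,-8.3,60,0,0,0,0,0,-8.3,60,0,0,0,0,0,-8.3,60]'
python3 -m inch '[0,0,0,0,0,-8.3,60,0,0,0,0,0,-8.3,60,0,0,0,0,0,-8.3,60,0,0,0,0,0,-8.3,60,0,0,0,0,0,-8.3,60,0,0,0,0,0,0,60,0,0,0,0,0,0,60,0,0,0,0,0,0,60]'
python3 st.py; python3 ang.py
```

```text
time: 27.95
tool_pos: [0.4843, 0.1354, 0.2289]
tcp_rot: [2.898, 1.212, -0.001]
wrist_force: [0.4, -0.3, 1.0]
width: 0.702
grip_force: 0.0
time: 28.75
tool_pos: [0.4845, 0.1354, 0.2287]
tcp_rot: [-1.762, -2.601, 0.001]
wrist_force: [0.4, 0.4, 0.5]
width: 0.703
grip_force: 0.0
time: 29.55
tool_pos: [0.4846, 0.1359, 0.2291]
tcp_rot: [-0.738, -3.053, 0.0]
wrist_force: [0.0, -0.0, -0.2]
width: 0.702
grip_force: 0.0
[0.48463248 0.13588815 0.22907161] 152.82535208033934 -170.1549900362533 0.10592742096666727 [-0.01667253 -0.01565892  0.18781785] 0.0
((array([281.10000038, 128.20000076]), np.int32(357), (19.230182647705078, 19.677398681640625)), (array([281., 293.]), np.int32(1115), (38.0, 36.0)), [np.float64(282.0), np.float64(282.0), np.float64(282.0), np.float64(287.5), np.float64(286.0), np.float64(282.0), np.float64(283.0)])
[0.48468336 0.13596067 0.22916689]
((array([284.00000381, 132.        ]), np.int32(347), (18.782970428466797, 18.782970428466797)), (array([284., 295.]), np.int32(1109), (38.0, 36.0)), [np.float64(285.0), np.float64(276.5), np.float64(276.5), np.float64(284.0), np.float64(284.0), np.float64(284.0), np.float64(278.0)])
((array([283.70000458, 127.89999962]), np.int32(354), (19.230182647705078, 19.230182647705078)), (array([281., 292.]), np.int32(1106), (38.0, 36.0)), [np.float64(282.0), np.float64(282.0), np.float64(281.5), np.float64(281.5), np.float64(286.0), np.float64(281.5), np.float64(283.5)])
```

```bash
python3 -c "
from workcell import job;print(job.finish_job())"
```

```text
the job is handed in; nothing more can be done
None
```

The job is handed in at about 30 s of the 67 s allowed: I loosened the clamp, swung the arm to point at the square post (within about half a degree in the last wrist picture), and pushed the handle back clockwise to its hard stop (about 22 N, no further turn). I sent no moves at the glassware, though I didn't compare its position before and after, and I viewed 11 pictures against the limit of 10.

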